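Hold the setting square in the fixture's corner

ROBOT

A 7-joint arm with a two-finger parallel gripper is mounted at the origin on the work surface. World frame = base frame: x ahead of the robot, y to its left, z up, the work surface at z = 0. Lengths are in m, angles in rad, forces in N, time in s.
With the tool pointing down it reaches from about 0.4 to 0.85 m from the base axis. Payload 10.4 kg.
Tool frame: the origin (TCP) lies at the very end of the fingers, on their centre line; the grasp point (between the pads) lies 19 mm behind it (grasp_offset is the distance from the TCP to the grasp point, in m); z points along the fingers, y is the line along which they close (so a half turn about z gives the same grasp; the last joint's range is limited). The gripper opens to 85 mm and grips with 20 to 120 N. Pads are 22 mm wide; open, the fingers measure 114 mm over their backs; the gripper's body (76 mm by 85 mm) begins 54 mm behind the grasp point. The pads swing forward as they close: fully open they stand 13 mm farther back than shut.
Start: joints at [-1.271, 0.332, -0.065, 1.46, 0.022, 1.35, -0.088], TCP at [0.198, 0.593, 0.231] pointing down, gripper open.
Joint ranges: [-2.6, 2.6], [-0.5, 2.12], [-1.47, 1.34], [0.16, 2.42], [-1.27, 4.41], [0.06, 2.06], [-2.6, 2.6]. Speed limits (rad/s): [2.22, 2.22, 2.79, 2.79, 3.14, 3.14, 3.14].

INTERFACE

Orientations are given as a unit quaternion [x, y, z, w].
In Python, from workcell import * gives the robot as it stands. The module is installed in compiled form; this text tells all that it offers.
- The arm moves only by the shell command python3 -m crank 'ROWS' [FORCE]. ROWS is JSON, a list of rows, each a list of 7 numbers: the shift along the tool's x, y, z in m, then the turn, a rotation vector about the tool's x, y, z in rad, then the finger opening in m, from 0 to 0.0854. In form: [[x, y, z, wx, wy, wz, jaw], ...]. A call has exactly 5 rows; each row shifts and turns the commanded pose from where the row before left it, along the tool's axes as they then stand; what a row does not reach is not made up. A row lasts 1/8 s, in which the tool goes at most 62.5 mm and 10.7 degrees, less where a joint would pass 70% of its speed; a pose out of reach is approached as far as the arm can. A call with a gripper value outside its range is refused whole. The fingers move at their own pace and stop on an object; FORCE is the grip in N (left out, the last holds). Time passes only in rows, so rows that do not move let the fingers close, or fill a call up. It gives the time, the measured TCP pose, the force, the opening and the grip force at its end, in the units of the state.
- sense(): the state, without advancing time (a new reading comes with each control period).
- capture(name): name is "side" or "top" or "wrist"; returns a dict with "image" (400x640x3 uint8, red, green, blue), "range_z" (400x640 float32, m along the optical axis (not along the pixel's ray), 0 where there is no reading), "K" (3x3 intrinsics, pixels), "R" (3x3) and "t" (3): a world point X has camera coordinates R X + t. Camera axes: x right, y down, z forward; pixel columns grow to the right and rows downward; lengths in m; the calibration is good to about 2 mm. A picture is of the moment at which its call begins.
- sign_off(): hands the job in; it is judged then, once.
The state is a dict: "time": time; "joint_positions": joint angles; "dq": joint speeds; "joint_efforts": joint torques, N m; "position": TCP position; "ee_rot": TCP orientation; "ft_force": force on the tool from outside, world axes, zero at the start; "moment": the same for the moment, N m; "gripper_width": opening from 0.0 (shut) to 1.0 (fully open); "grip_force": force on a finger pad.
Only numpy, scipy, OpenCV 4.12 (cv2) and the standard library are available. Lean on these libraries where they do the work, as an engineer would, in place of code of your own. Each camera call takes 0.05 s, during which the arm holds its last target. There are 200 camera calls.

TASK

Pick up the triangular setting square by its knob, lay it flat on the white machine bed and press it gently into the inside corner so that one edge lies flush along the rail and the other flush along the end stop, right up to the corner. Both fences are only finger-tight, so never push the square against either of them with more than 30 N. Finish while still gripping the knob and pressing the square lightly against both fences; leave everything else where it is.

Things in the scene. Friction and masses are not known exactly. Their poses are not given: they have to be found in the camera images.
- square: Flat triangular aluminium frame, 10 mm thick, 0.3 kg, lying on the bench; two legs 120 mm long, 20 mm wide meet at a right angle. Origin on the underside below the knob, also its balance point; z up. Working edges: faces at +42 mm in its x (y -78 to +42 mm) and at +42 mm in its y (x -78 to +42 mm). Pressed home, its x and y axes run along the bed's x and y.
- square_grip (a point): Grip point of the square: on the axis of its black upright round knob, 38 mm above the underside. Knob 22 mm in diameter, from 10 to 56 mm above the underside. It swivels in the frame with slight friction (0.02 N m): the frame turns with a gripper that carries it, yet aligns itself when an edge is pushed against a fence.
- square_tip (a point): The square's outer right-angle corner, at its underside: 42 mm in x and 42 mm in y from the square's origin.
- bed: White machine bed, a fixed plate 240 x 240 mm, 15 mm thick, its top 15 mm above the bench. Origin at the centre of its underside, z up. A rail stands along its +x edge and an end stop along its +y edge; they make the inside corner.
- bed_corner (a point): The inside corner, at the height of the bed's top: 100 mm in the bed's x and 100 mm in its y from the bed's origin. The square's outer corner belongs here. Axes are those of the bed.
- rail: Dark steel guide rail fixed on the bed, 20 mm wide, 240 mm long along the bed's y, 18 mm high above the bed. Origin at the centre of its underside; its inner face looks to the bed's -x, 10 mm from the origin. The square slides on it with a friction of about 0.6.
- stop: Dark steel end stop fixed on the bed, 160 mm long along the bed's x, 20 mm wide, 18 mm high above the bed. Origin at the centre of its underside; its inner face looks to the bed's -y, 10 mm from the origin. The square slides on it with a friction of about 0.6.
- block: Loose steel block 30 x 25 x 30 mm on the bed near the corner opposite to the fences; leave it. Origin at the centre of its underside.
- screwdriver: Loose screwdriver, 200 mm long, lying on the bench, origin mid-length; leave it.
- wrench: Loose wrench, 160 mm long, lying on the bench near the robot; leave it.
- disc: Loose white plastic disc, 76 mm across, 6 mm thick with a hole; leave it. Origin at the centre of its underside.
- bottle: Loose white plastic bottle, 56 mm in diameter, 140 mm tall, upright; leave it. Origin at the centre of its underside.
- bracket: Loose flat L-shaped steel bracket, 70 x 70 mm, 6 mm thick, without a knob; leave it. Origin on its underside, mid-way along one leg.
Not all that is in view belongs to the job. Several things look just like the square: the one meant starts farthest to the robot's right.

How it is judged:
By the outcome, as a careful person would: the job done as asked, in the order asked, and still so for the second after the job is handed in, while the arm keeps its last pose, push and grip.
It also fails if it takes over 66 s, if anything falls off the work surface, if the arm or the gripper's body presses on something with over 40 N, if the wrist force passes 120 N, or if a joint passes its speed limit or range.

## Working session

There is one attempt and no reset: what is moved stays moved. The work goes in short steps, Python scripts to look and compute and a shell command to move; the robot and the scene stay as the last step left them, time stands still between calls to the robot, and variables do not carry over. Pictures are saved under pics/ and viewed, at most 10 in all, crops included, and the job is handed in when it is done.

```bash
mkdir -p pics; python3 - <<'E'
from workcell import *
import cv2,numpy as np
s=sense()
for k in ("time","position","ee_rot","ft_force","gripper_width"): print(k,s[k])
for n in ("top","side"):
    c=capture(n); cv2.imwrite(f"pics/{n}0.png",c["image"][:,:,::-1]); np.savez(f"{n}0.npz",**c)
    print(n,c["K"].tolist(),(-c["R"].T@c["t"]).round(3),c["R"].round(2).tolist())
E
```

```text
time 0.0
position [0.19815411 0.59235477 0.23050651]
ee_rot [ 1.60707482e-01  9.87001809e-01 -7.25050352e-04 -9.13383317e-05]
ft_force [ 0.79635354 -0.81361003  0.21162452]
gripper_width 1.0000289720707713
top [[431.83008649900216, 0.0, 320.3427555204779], [0.0, 431.83008649900216, 200.32826029702753], [0.0, 0.0, 1.0]] [ 0.291 -0.021  1.354] [[0.01, -1.0, 0.0], [-0.98, -0.01, -0.19], [0.19, 0.0, -0.98]]
side [[498.83280305899524, 0.0, 320.80490045616585], [0.0, 498.83280305899524, 194.87428687501796], [0.0, 0.0, 1.0]] [0.347 0.711 1.004] [[-0.97, -0.23, -0.01], [-0.18, 0.77, -0.62], [0.15, -0.6, -0.78]]
```

View pics/top0.png

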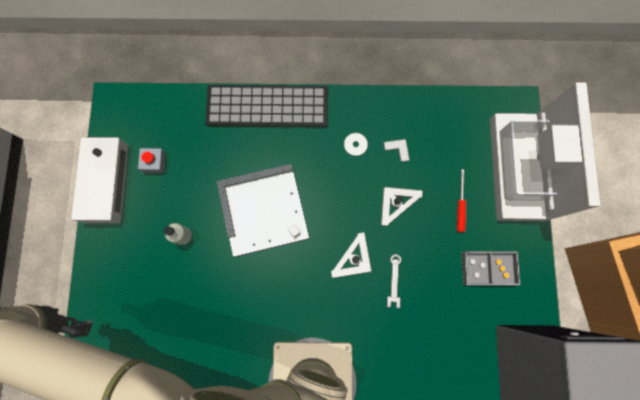

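View pics/side0.png

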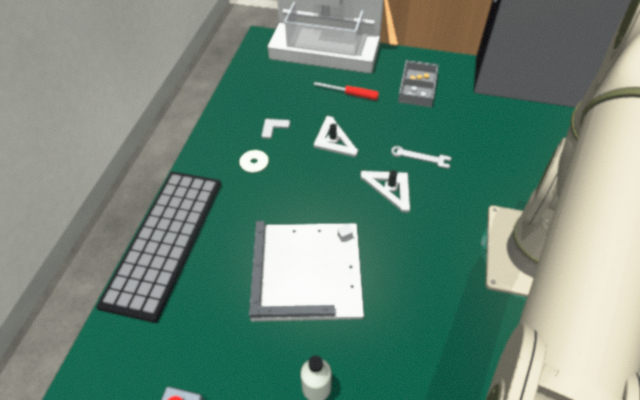

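Top view: two squares, at (401,203) and (352,257). The one farthest to the robot's right (image right) is at (401,203), with its right angle at about (386,188). The bed is around (263,210), with the rail along its top edge and the shorter stop along its left edge. The block is at (294,231).

```bash
python3 - <<'E'
import cv2,numpy as np
im=cv2.imread("pics/top0.png")
a=cv2.resize(im[155:265,205:315],None,fx=5,fy=5,interpolation=cv2.INTER_CUBIC)
b=cv2.resize(im[180:230,375:425],None,fx=5,fy=5,interpolation=cv2.INTER_CUBIC)
out=np.zeros((550,800,3),np.uint8); out[:,:550]=a; out[:250,550:800]=b
cv2.imwrite("pics/crop0.png",out)
E
```

```text
(no output)
```

View pics/crop0.png

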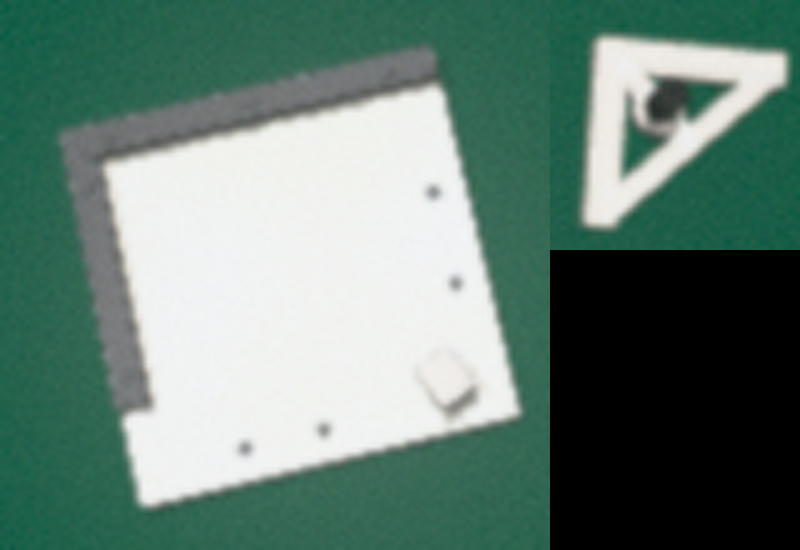

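Crop (5x): white inside corner at crop (104,162). Rail foot runs to (442,86) and stop foot to (153,408). Bed's near corners are (143,507) and (522,413). The square's tip is at (597,38), its leg ends are at (787,55) and (583,223), and the knob top is near (668,100).

```bash
cat >h.py <<'E'
import numpy as np
from scipy.spatial.transform import Rotation as Ro
def ray(c,uv,z):
    d=c["R"].T@np.linalg.inv(c["K"])@np.array([*uv,1.]); o=-c["R"].T@c["t"]
    return o+d*(z-o[2])/d[2]
def yaw(a,b): d=b-a; return np.degrees(np.arctan2(d[1],d[0]))
def delta(s,target,heading=None):
    "tool-axes shift to a world TCP target"
    return Ro.from_quat(s["ee_rot"]).inv().apply(np.array(target)-s["position"])
E
python3 - <<'E'
from h import *
from workcell import sense
c=dict(np.load("top0.npz"))
A=lambda u,v,z:ray(c,(205+u/5-.4,155+v/5-.4),z)
B=lambda u,v,z:ray(c,(375+(u-550)/5-.4,180+v/5-.4),z)
C=A(104,162,.015);r=A(442,86,.015);st=A(153,408,.015);bl=A(143,507,.015);br=A(522,413,.015)
print("corner",C,"rail",r,"stop",st)
print("len",np.linalg.norm(r-C),np.linalg.norm(st-C),"yaw rail",yaw(r,C)-90,"stop",yaw(st,C),"edge",yaw(br,bl)-90,np.linalg.norm(br-bl))
t=B(597,38,.01);e1=B(787,55,.01);e2=B(583,223,.01);k=B(668,100,.056)
print("tip",t,"len",np.linalg.norm(e1-t),np.linalg.norm(e2-t),"yaw",yaw(e1,t)-90,yaw(e2,t),"knob",k)
th=np.radians((yaw(e1,t)-90+yaw(e2,t))/2);R=np.array([[np.cos(th),-np.sin(th)],[np.sin(th),np.cos(th)]])
print("origin from tip",t[:2]-R@[.042,.042])
s=sense();M=Ro.from_quat(s["ee_rot"]).as_matrix();print(M.round(3))
print("delta",delta(s,[*k[:2],.2]))
E
```

```text
corner [0.58887965 0.28195346 0.015     ] rail [0.64077665 0.06836321 0.015     ] stop [0.43262516 0.24350366 0.015     ]
len 0.2198046724837678 0.16091567791102848 yaw rail 13.656771150226731 stop 13.824208581847099 edge 14.52501945308525 0.24032679736787793
tip [ 0.5942904  -0.22253502  0.01      ] len 0.12121667983152645 0.119503257861147 yaw -4.688471832073262 -5.26455416766296 knob [ 0.54541489 -0.25841685  0.056     ]
origin from tip [ 0.54880534 -0.2607333 ]
[[-0.948  0.317 -0.   ]
 [ 0.317  0.948 -0.001]
 [-0.    -0.001 -1.   ]]
delta [-0.5992259  -0.69663119  0.03154643]
```

Sizes agree: legs 121 and 119.5 mm, stop 161 mm. The square's origin is about (0.547,-0.26) at yaw -5°, and the bed's yaw is about 13.8°. I'll arc round to the square with the tool turned to match its axes.

```bash
python3 -m crank '[[0,0,0,0,0,-0.118,0.07],[0,0,0,0,0,-0.118,0.07],[-0.038,-0.031,0,0,0,0,0.07],[-0.038,-0.031,0,0,0,0,0.07],[-0.038,-0.031,0,0,0,0,0.07]]'
python3 -m crank '[[-0.038,-0.031,0,0,0,0,0.07],[-0.038,-0.031,0,0,0,0,0.07],[-0.038,-0.031,0,0,0,0,0.07],[-0.038,-0.031,0,0,0,0,0.07],[-0.038,-0.031,0,0,0,0,0.07]]'
python3 -m crank '[[-0.038,-0.031,0,0,0,0,0.07],[-0.038,-0.031,0,0,0,0,0.07],[-0.004,-0.051,0,0,0,0,0.07],[-0.004,-0.051,0,0,0,0,0.07],[-0.004,-0.051,0,0,0,0,0.07]]'
```

```text
time: 0.72
position: [0.3047, 0.4888, 0.2309]
ee_rot: [0.043, 0.999, -0.0, -0.0]
ft_force: [1.0, 0.7, 0.7]
gripper_width: 0.819
grip_force: 0.0
time: 1.35
position: [0.4804, 0.318, 0.2311]
ee_rot: [0.043, 0.999, -0.0, -0.0]
ft_force: [1.0, 0.6, 0.4]
gripper_width: 0.821
grip_force: 0.0
time: 1.98
position: [0.5483, 0.0958, 0.2309]
ee_rot: [0.043, 0.999, -0.0, -0.0]
ft_force: [0.4, -0.3, 0.1]
gripper_width: 0.819
grip_force: 0.0
```

```bash
python3 -m crank '[[-0.004,-0.051,0,0,0,0,0.07],[-0.004,-0.051,0,0,0,0,0.07],[-0.004,-0.051,0,0,0,0,0.07],[-0.004,-0.051,0,0,0,0,0.07],[-0.004,-0.051,0,0,0,0,0.07]]'
python3 -m crank '[[-0.004,-0.051,0,0,0,0,0.07],[-0.004,-0.051,0,0,0,0,0.07],[0,0,0.025,0,0,0,0.07],[0,0,0.025,0,0,0,0.07],[0,0,0,0,0,0,0.07]]'
python3 - <<'E'
from workcell import *
from h import *
import cv2
c=capture("wrist");cv2.imwrite("pics/w1.png",c["image"][:,:,::-1]);np.savez("w1.npz",**c);print(sense()["position"],(-c["R"].T@c["t"]).round(3))
E
```

```text
time: 2.6
position: [0.5461, -0.1597, 0.2311]
ee_rot: [0.043, 0.999, 0.0, -0.0]
ft_force: [1.4, 0.6, 0.0]
gripper_width: 0.815
grip_force: 0.0
time: 3.22
position: [0.5444, -0.26, 0.1793]
ee_rot: [0.043, 0.999, 0.001, -0.002]
ft_force: [-1.2, 0.2, 0.5]
gripper_width: 0.823
grip_force: 0.0
[ 0.54519745 -0.26032483  0.18089766] [ 0.473 -0.254  0.321]
```

View pics/w1.png

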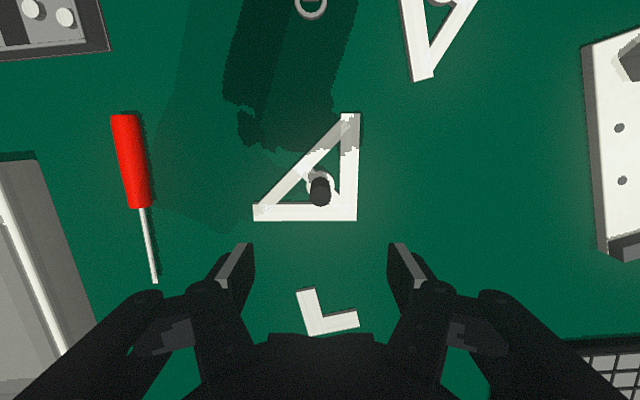

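Wrist view: square tip at (357,220), leg ends at (254,220) and (360,114), and knob at (320,192) with its top end near (320,197). Only the bracket, at (325,313), is near.

```bash
python3 - <<'E'
from h import *
from workcell import sense
c=dict(np.load("w1.npz"))
t=ray(c,(357,220),.01);e1=ray(c,(254,220),.01);e2=ray(c,(360,114),.01)
print(t,np.linalg.norm(e1-t),np.linalg.norm(e2-t),yaw(e1,t)-90,yaw(e2,t))
th=np.radians((yaw(e1,t)-90+yaw(e2,t))/2);R=np.array([[np.cos(th),-np.sin(th)],[np.sin(th),np.cos(th)]])
o=t[:2]-R@[.042,.042];print("origin",o,"knob top",ray(c,(320,197),.056))
P=c["R"]@np.array([*o,.056])+c["t"];P=c["K"]@P;print("proj top",P[:2]/P[2])
print(delta(sense(),[*o,.020]))
E
```

```text
[ 0.59101964 -0.2208932   0.01      ] 0.11990296881074183 0.11815263959513103 -4.987386413558156 -4.441515990393112
origin [ 0.54570977 -0.25929913] knob top [ 0.54683889 -0.26027023  0.056     ]
proj top [320.8982529  195.79610285]
[-0.0006859   0.00100916  0.16089712]
```

```bash
python3 -m crank '[[0,0.001,0.04,0,0,0,0.07],[0,0,0.04,0,0,0,0.07],[0,0,0.04,0,0,0,0.07],[0,0,0.025,0,0,0,0.07],[0,0,0.015,0,0,0,0.07]]' 
python3 -m crank '[[0,0,0,0,0,0,0.01],[0,0,0,0,0,0,0.01],[0,0,0,0,0,0,0.01],[0,0,0,0,0,0,0.01],[0,0,0,0,0,0,0.01]]' 50
python3 -m crank '[[0,0,0,0,0,0,0.01],[0,0,0,0,0,0,0.01],[0,0,-0.01,0,0,0,0.01],[0,0,-0.02,0,0,0,0.01],[0,0,-0.02,0,0,0,0.01]]'
```

```text
time: 3.9
position: [0.5461, -0.2595, 0.0212]
ee_rot: [0.043, 0.999, 0.0, 0.0]
ft_force: [1.1, 0.8, 0.6]
gripper_width: 0.819
grip_force: 0.0
time: 4.53
position: [0.5466, -0.2602, 0.0228]
ee_rot: [0.043, 0.999, -0.0, 0.001]
ft_force: [-1.2, 0.5, 6.4]
gripper_width: 0.243
grip_force: 48.7
time: 5.15
position: [0.5458, -0.2596, 0.073]
ee_rot: [0.043, 0.999, -0.0, 0.0]
ft_force: [0.8, -0.1, -3.3]
gripper_width: 0.245
grip_force: 49.1
```

Gripped: opening about 21 mm, and the force shows the 3 N load. Now carrying it over to 25 mm short of both fences.

```bash
python3 -m crank '[[0,0,-0.03,0,0,0,0.01],[0.001,0.01,-0.027,0,0,0,0.01],[0.003,0.028,0,0,0,0,0.01],[0.005,0.046,0,0,0,0,0.01],[0.005,0.046,0,0,0,0,0.01]]'
python3 -m crank '[[0.005,0.046,0,0,0,0,0.01],[0.005,0.046,0,0,0,0,0.01],[0.005,0.046,0,0,0,0,0.01],[0.005,0.046,0,0,0,0,0.01],[0.005,0.046,0,0,0,0,0.01]]'
python3 -m crank '[[0.004,0.046,0,0,0,0,0.01],[0.004,0.03,0,0,0,0,0.01],[0.004,0.02,0,0,0,0,0.01],[0,0,0,0,0,-0.03,0.01],[0,0,0,0,0,-0.06,0.01]]'
python3 -m crank '[[0,0,0,0,0,-0.06,0.01],[0,0,0,0,0,-0.06,0.01],[0,0,0,0,0,-0.06,0.01],[0,0,0,0,0,-0.04,0.01],[0,0,0,0,0,-0.018,0.01]]'
python3 - <<'E'
from workcell import *
from h import *
import cv2
s=sense();print(s["time"],s["position"],s["ft_force"],delta(s,[.540,.201,.06]),Ro.from_quat(s["ee_rot"]).as_matrix().round(3).tolist())
c=capture("wrist");cv2.imwrite("pics/w2.png",c["image"][:,:,::-1]);np.savez("w2.npz",**c)
E
```

```text
time: 5.78
position: [0.5431, -0.1278, 0.1297]
ee_rot: [0.044, 0.999, 0.0, 0.001]
ft_force: [0.8, 0.2, -4.0]
gripper_width: 0.237
grip_force: 49.2
time: 6.4
position: [0.5382, 0.1038, 0.1298]
ee_rot: [0.044, 0.999, 0.0, 0.001]
ft_force: [0.3, 0.0, -3.8]
gripper_width: 0.246
grip_force: 49.2
time: 7.02
position: [0.5347, 0.1974, 0.1287]
ee_rot: [-0.002, 1.0, -0.0, 0.0]
ft_force: [-0.1, -0.8, -3.5]
gripper_width: 0.242
grip_force: 49.2
time: 7.65
position: [0.5349, 0.1973, 0.1286]
ee_rot: [-0.12, 0.993, -0.0, 0.0]
ft_force: [-1.0, -0.1, -4.0]
gripper_width: 0.243
grip_force: 49.2
7.65 [0.53486131 0.19727697 0.12864907] [-0.98854855 -0.05851947 -3.97064858] [-0.00585953  0.0024318   0.06864921] [[-0.971, -0.238, 0.0], [-0.238, 0.971, -0.0], [-0.0, -0.001, -1.0]]
```

View pics/w2.png

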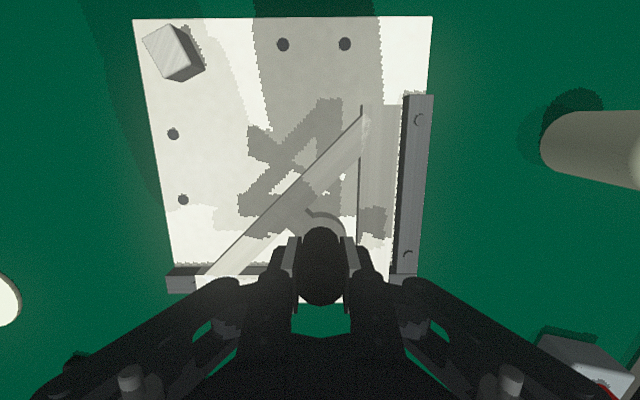

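The wrist view shows the frame held over the bed with no tilt, clear of the stop (inner face about (404,95)–(390,275)), the rail and the block (175,52). The tool axes are now along the bed's axes. Lowering.

```bash
python3 -m crank '[[0,0,0.02,0,0,0,0.01],[0,0,0.025,0,0,0,0.01],[0,0,0.025,0,0,0,0.01],[0,0,0.012,0,0,0,0.01],[0,0,0.003,0,0,0,0.01]]'
python3 -m crank '[[0,0,0.001,0,0,0,0.01],[0,0,0.001,0,0,0,0.01],[0,0,0.001,0,0,0,0.01],[0,0,0.001,0,0,0,0.01],[0,0,0,0,0,0,0.01]]'
```

```text
time: 8.32
position: [0.5343, 0.1987, 0.043]
ee_rot: [-0.12, 0.993, -0.0, -0.0]
ft_force: [0.7, 0.3, -3.1]
gripper_width: 0.241
grip_force: 49.2
time: 8.95
position: [0.5344, 0.1991, 0.0393]
ee_rot: [-0.12, 0.993, 0.0, 0.0]
ft_force: [0.3, -0.5, -3.9]
gripper_width: 0.242
grip_force: 49.2
```

```bash
python3 -m crank '[[0,0,0.0005,0,0,0,0.01],[0,0,0.0005,0,0,0,0.01],[0,0,0.0005,0,0,0,0.01],[0,0,0.0005,0,0,0,0.01],[0,0,0,0,0,0,0.01]]'
```

```text
time: 9.57
position: [0.5344, 0.1992, 0.0378]
ee_rot: [-0.12, 0.993, 0.0, 0.0]
ft_force: [-4.0, -2.2, 5.0]
gripper_width: 0.243
grip_force: 50.0
```

Touching the bed (about 5 N). Sliding to about 6 mm short of both fences, slightly unloaded.

```bash
python3 -m crank '[[-0.003,0.002,-0.0003,0,0,0,0.01],[-0.006,0.005,0,0,0,0,0.01],[-0.007,0.006,0,0,0,0,0.01],[-0.005,0.004,0,0,0,0,0.01],[-0.003,0.002,0,0,0,0,0.01]]'
python3 -m crank '[[-0.001,0,0,0,0,0,0.01],[-0.001,0,0,0,0,0,0.01],[-0.001,0,0,0,0,0,0.01],[0,0,0,0,0,0,0.01],[0,0,0,0,0,0,0.01]]'
```

```text
time: 10.2
position: [0.5532, 0.2228, 0.0378]
ee_rot: [-0.12, 0.993, -0.0, -0.0]
ft_force: [-5.3, -5.1, 7.3]
gripper_width: 0.245
grip_force: 50.2
time: 10.82
position: [0.5556, 0.2241, 0.0378]
ee_rot: [-0.12, 0.993, 0.0, -0.001]
ft_force: [-5.6, -2.0, 5.6]
gripper_width: 0.246
grip_force: 50.2
```

```bash
python3 -m crank '[[-0.0005,0,-0.0004,0,0,0,0.01],[-0.0005,0,0,0,0,0,0.01],[-0.0005,0,0,0,0,0,0.01],[0,0,0,0,0,0,0.01],[0,0,0,0,0,0,0.01]]'
python3 - <<'E'
from workcell import *
from h import *
s=sense();print(s["position"],Ro.from_quat(s["ee_rot"]).inv().apply(s["ft_force"]),s["moment"])
E
```

```text
time: 11.45
position: [0.5575, 0.2243, 0.0379]
ee_rot: [-0.12, 0.993, -0.0, -0.0]
ft_force: [-2.4, -0.5, 0.6]
gripper_width: 0.243
grip_force: 49.8
[0.55746588 0.22433893 0.03787594] [ 2.42520719  0.09184278 -0.57246444] [-0.24581073  0.61228789  0.05909069]
```

```bash
cat >f.py <<'E'
from workcell import *
from h import *
s=sense();i=Ro.from_quat(s["ee_rot"]).inv();print(s["position"].round(5) if hasattr(s["position"],"round") else s["position"],"Ftool",i.apply(s["ft_force"]).round(2),"home err tool",delta(s,[.5581,.2312,s["position"][2]]).round(4))
E
python3 -m crank '[[-0.0005,0,0,0,0,0,0.01],[-0.0005,0,0,0,0,0,0.01],[-0.0005,0,0,0,0,0,0.01],[0,0,0,0,0,0,0.01],[0,0,0,0,0,0,0.01]]'; python3 f.py
```

```text
time: 12.08
position: [0.5586, 0.2237, 0.0379]
ee_rot: [-0.12, 0.993, -0.001, -0.001]
ft_force: [-6.4, -4.2, 3.5]
gripper_width: 0.24
grip_force: 49.9
[0.55861 0.22373 0.03787] Ftool [ 7.2  -2.52 -3.52] home err tool [-0.0013  0.0074 -0.    ]
```

```bash
python3 -m crank '[[-0.0005,0,0,0,0,0,0.01],[-0.0005,0,0,0,0,0,0.01],[0,0,0,0,0,0,0.01],[0,0,0,0,0,0,0.01],[0,0,0,0,0,0,0.01]]'; python3 f.py
```

```text
time: 12.7
position: [0.5591, 0.2235, 0.0378]
ee_rot: [-0.12, 0.993, -0.001, -0.001]
ft_force: [-8.7, -6.8, 5.9]
gripper_width: 0.245
grip_force: 50.1
[0.55909 0.22347 0.03783] Ftool [10.07 -4.5  -5.82] home err tool [-0.0009  0.0077 -0.    ]
```

```bash
python3 -m crank '[[0,0.001,-0.0003,0,0,0,0.01],[0,0.001,0,0,0,0,0.01],[0,0.001,0,0,0,0,0.01],[0,0.001,0,0,0,0,0.01],[0,0,0,0,0,0,0.01]]'; python3 f.py
python3 - <<'E'
from workcell import *
import cv2,numpy as np
c=capture("wrist");np.savez("w3.npz",**c)
im=c["image"][60:310,150:470,::-1]
cv2.imwrite("pics/w3.png",cv2.resize(im,None,fx=2.4,fy=2.4,interpolation=cv2.INTER_CUBIC))
E
```

```text
time: 13.32
position: [0.5587, 0.224, 0.0379]
ee_rot: [-0.119, 0.993, -0.003, -0.002]
ft_force: [-8.1, -14.5, 8.5]
gripper_width: 0.245
grip_force: 50.4
[0.55871 0.22404 0.03788] Ftool [ 11.31 -12.26  -8.4 ] home err tool [-0.0011  0.0071 -0.    ]
```

View pics/w3.png

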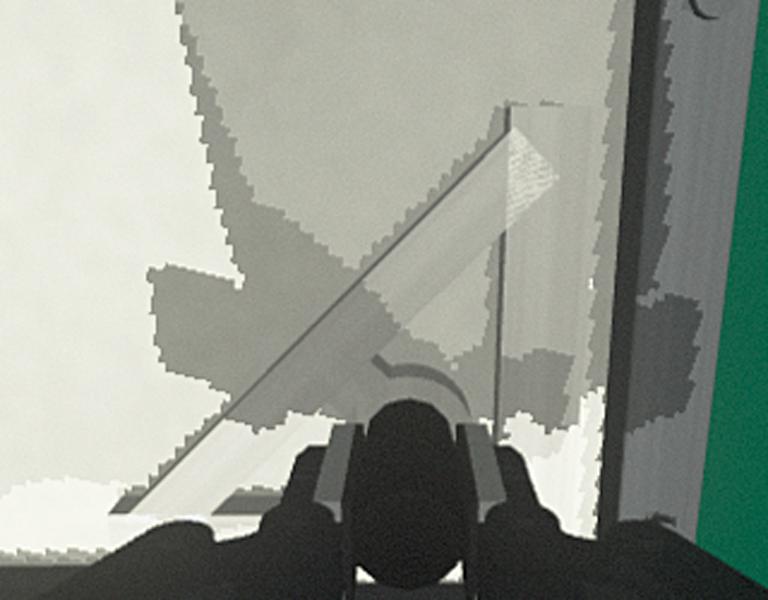

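```bash
python3 - <<'E'
from h import *
c=dict(np.load("w3.npz"))
P=lambda u,v,z:ray(c,(150+(u+.5)/2.4-.5,60+(v+.5)/2.4-.5),z)
a,b=P(508,130,.025),P(500,430,.025)      # inner edge of leg (top)
f,g=P(632,20,.015),P(602,520,.015)     # foot of stop
f2,g2=P(660,20,.033),P(622,520,.033)   # top edge of stop
for n,p,q in(("leg",a,b),("foot",f,g),("top",f2,g2)): print(n,p,q,yaw(p,q))
th=np.radians(yaw(f,g));n=np.array([-np.sin(th),np.cos(th)])
for p in(a,b): print("leg inner to foot plane",(f-p)[:2]@n,"to top",(f2-p)[:2]@n, "gap = minus .020")
h1,h2=P(130,515,.025),P(508,128,.025);print("hyp",yaw(h1,h2))
E
```

```text
leg [0.48245792 0.22774442 0.025     ] [0.55085529 0.24522205 0.025     ] 14.334106128006379
foot [0.453122   0.24927872 0.015     ] [0.5738339  0.28179953 0.015     ] 15.07798025424016
top [0.45577147 0.25013474 0.033     ] [0.5634274  0.27844477 0.033     ] 14.733371009264681
leg inner to foot plane 0.02842418978627689 to top 0.02856152496830717 gap = minus .020
leg inner to foot plane 0.0293407038928906 to top 0.029478039074920876 gap = minus .020
hyp 149.19269256466862
```

The crop shows the leg's inner edge at (508,130)–(500,430) and the stop's foot at (632,20)–(602,520). That leaves a gap of about 8.5 mm, so the y push is only meeting friction. I'll unload down and sideways, then go on.

```bash
python3 -m crank '[[0.001,0,-0.0005,0,0,0,0.01],[0.001,0,-0.0005,0,0,0,0.01],[0,0,0,0,0,0,0.01],[0,0,0,0,0,0,0.01],[0,0,0,0,0,0,0.01]]'; python3 f.py
```

```text
time: 14.0
position: [0.5572, 0.2287, 0.0393]
ee_rot: [-0.12, 0.993, 0.0, 0.0]
ft_force: [-0.8, -0.6, -4.9]
gripper_width: 0.244
grip_force: 49.5
[0.55717 0.22872 0.03928] Ftool [ 0.98 -0.42  4.86] home err tool [-0.0015  0.0022  0.    ]
```

```bash
python3 -m crank '[[0,0.0005,0.0005,0,0,0,0.01],[0,0.0005,0.0003,0,0,0,0.01],[0,0.0005,0.0002,0,0,0,0.01],[0,0.0005,0,0,0,0,0.01],[0,0,0,0,0,0,0.01]]'; python3 f.py
```

```text
time: 14.62
position: [0.5567, 0.2306, 0.0384]
ee_rot: [-0.12, 0.993, 0.0, 0.0]
ft_force: [-0.4, 0.3, -2.6]
gripper_width: 0.242
grip_force: 49.5
[0.55665 0.23061 0.03837] Ftool [0.3  0.35 2.63] home err tool [-0.0015  0.0002  0.    ]
```

```bash
python3 -m crank '[[0,0.0005,0.0001,0,0,0,0.01],[0,0.0005,0,0,0,0,0.01],[0,0.0005,0,0,0,0,0.01],[0,0,0,0,0,0,0.01],[0,0,0,0,0,0,0.01]]'; python3 f.py
```

```text
time: 15.25
position: [0.5562, 0.2318, 0.0382]
ee_rot: [-0.12, 0.993, 0.0, 0.0]
ft_force: [-1.0, 1.8, -3.3]
gripper_width: 0.246
grip_force: 49.6
[0.55621 0.23183 0.03822] Ftool [0.56 2.02 3.31] home err tool [-0.0017 -0.0011 -0.    ]
```

```bash
python3 -m crank '[[0,0.0005,0,0,0,0,0.01],[0,0.0005,0,0,0,0,0.01],[0,0.0005,0,0,0,0,0.01],[0,0,0,0,0,0,0.01],[0,0,0,0,0,0,0.01]]'; python3 f.py
```

```text
time: 15.88
position: [0.5561, 0.2324, 0.0382]
ee_rot: [-0.12, 0.993, -0.0, 0.0]
ft_force: [1.3, -5.2, -3.1]
gripper_width: 0.24
grip_force: 49.5
[0.55613 0.23243 0.03824] Ftool [-0.01 -5.38  3.15] home err tool [-0.0016 -0.0017  0.    ]
```

Stop contacted at about 6 N. Now x toward the rail.

```bash
python3 -m crank '[[-0.0005,0,0,0,0,0,0.01],[-0.0005,0,0,0,0,0,0.01],[-0.0005,0,0,0,0,0,0.01],[0,0,0,0,0,0,0.01],[0,0,0,0,0,0,0.01]]'; python3 f.py
python3 -m crank '[[-0.0005,0,0,0,0,0,0.01],[-0.0005,0,0,0,0,0,0.01],[0,0,0,0,0,0,0.01],[0,0,0,0,0,0,0.01],[0,0,0,0,0,0,0.01]]'; python3 f.py
```

```text
time: 16.5
position: [0.5565, 0.2325, 0.038]
ee_rot: [-0.12, 0.993, -0.001, -0.001]
ft_force: [-3.0, -7.3, 0.9]
gripper_width: 0.239
grip_force: 49.7
[0.55651 0.23249 0.03801] Ftool [ 4.7  -6.4  -0.91] home err tool [-0.0012 -0.0016 -0.    ]
time: 17.12
position: [0.5568, 0.2326, 0.0379]
ee_rot: [-0.12, 0.993, -0.001, -0.002]
ft_force: [-6.4, -8.4, 4.2]
gripper_width: 0.245
grip_force: 49.9
[0.55682 0.23261 0.03795] Ftool [ 8.27 -6.58 -4.19] home err tool [-0.0009 -0.0017 -0.    ]
```

The x force could be friction only, so I'll unload vertically and ease y to tell them apart.

```bash
python3 -m crank '[[0,-0.0005,-0.0005,0,0,0,0.01],[0,-0.0005,-0.0003,0,0,0,0.01],[0,0,0,0,0,0,0.01],[0,0,0,0,0,0,0.01],[0,0,0,0,0,0,0.01]]'; python3 f.py
python3 -m crank '[[-0.0005,0,0,0,0,0,0.01],[-0.0005,0,0,0,0,0,0.01],[0,0,0,0,0,0,0.01],[0,0,0,0,0,0,0.01],[0,0,0,0,0,0,0.01]]'; python3 f.py
```

```text
time: 17.75
position: [0.5569, 0.2325, 0.0382]
ee_rot: [-0.12, 0.993, -0.0, -0.002]
ft_force: [-4.3, -2.9, -3.0]
gripper_width: 0.241
grip_force: 49.6
[0.55692 0.23254 0.03818] Ftool [ 4.89 -1.75  2.99] home err tool [-0.0008 -0.0016 -0.    ]
time: 18.38
position: [0.557, 0.2325, 0.0382]
ee_rot: [-0.12, 0.993, -0.0, -0.003]
ft_force: [-9.0, -5.4, 2.1]
gripper_width: 0.24
grip_force: 49.7
[0.55701 0.23255 0.03816] Ftool [10.   -3.1  -2.05] home err tool [-0.0007 -0.0016 -0.    ]
```

```bash
python3 -m crank '[[0,0.0005,0,0,0,0,0.01],[0,0.0005,0,0,0,0,0.01],[0,0.0003,0,0,0,0,0.01],[0,0,0,0,0,0,0.01],[0,0,0,0,0,0,0.01]]'; python3 f.py
python3 - <<'E'
from workcell import *
import cv2,numpy as np
c=capture("wrist");np.savez("w4.npz",**c);d=capture("top")
im=cv2.resize(c["image"][60:310,150:470,::-1],None,fx=1.7,fy=1.7,interpolation=cv2.INTER_CUBIC)
t=capture("side");np.savez("s4.npz",**t)
im2=cv2.resize(t["image"][205:330,235:380,::-1],None,fx=1.75,fy=1.75,interpolation=cv2.INTER_CUBIC)
o=np.zeros((425,800,3),np.uint8);o[:,:544]=im;o[:im2.shape[0],546:546+im2.shape[1]]=im2[:,:254]
cv2.imwrite("pics/w4.png",o)
E
```

```text
time: 19.0
position: [0.557, 0.2326, 0.0381]
ee_rot: [-0.12, 0.993, -0.001, -0.003]
ft_force: [-7.9, -8.9, 2.8]
gripper_width: 0.244
grip_force: 49.8
[0.55697 0.23263 0.03814] Ftool [ 9.82 -6.78 -2.7 ] home err tool [-0.0008 -0.0017 -0.    ]
```

View pics/w4.png

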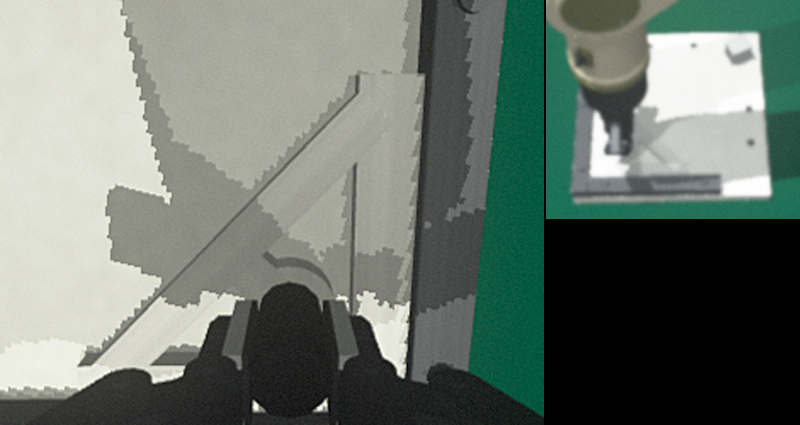

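Stop side: the leg's outer edge (424,75) meets the stop's inner face with no gap. The rail side is near the lower left, so I'll enlarge that.

```bash
python3 - <<'E'
import numpy as np,cv2
c=np.load("w4.npz");cv2.imwrite("pics/w5.png",cv2.resize(c["image"][250:330,100:260,::-1],None,fx=5,fy=5,interpolation=cv2.INTER_CUBIC))
E
```

```text
(no output)
```

View pics/w5.png

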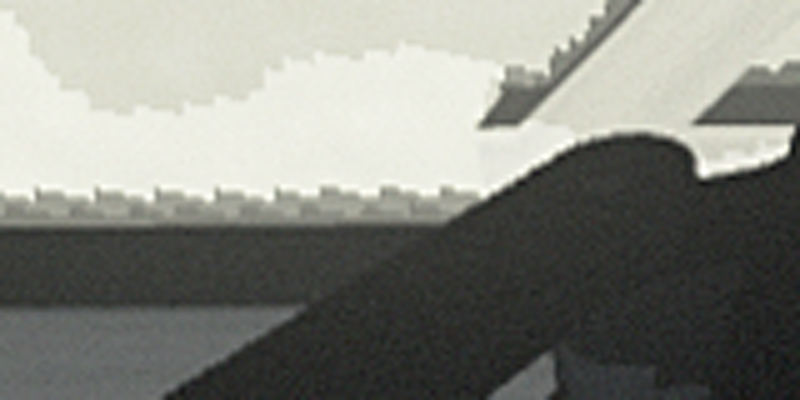

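The rail foot is at crop v≈227 (z 15 mm) and its top edge at v≈305. The x-leg's inner top edge is at v≈126, from u 525 to 790.

```bash
python3 - <<'E'
from h import *
c=dict(np.load("w4.npz"))
P=lambda u,v,z:ray(c,(100+(u+.5)/5-.5,250+(v+.5)/5-.5),z)
f,g=P(420,227,.015),P(10,228,.015);t,t2=P(300,305,.033),P(10,305,.033);a,b=P(525,126,.025),P(785,126,.025)
print(yaw(g,f)-90,yaw(t2,t)-90,yaw(a,b)-90)
th=np.radians(14.);n=np.array([np.cos(th),np.sin(th)])
for p in(a,b): print((f-p)[:2]@n,(g-p)[:2]@n,(t-p)[:2]@n)
Q=lambda u,v,z:ray(c,(150+(u+.5)/1.7-.5,60+(v+.5)/1.7-.5),z)
i1,i2=Q(356,165,.025),Q(352,310,.025);o=Q(424,75,.025);f1=Q(440,5,.033)
m=np.array([-n[1],n[0]]);print("stop leg width",(o-i1)[:2]@m,(o-i2)[:2]@m,"stop face",(f1-i1)[:2]@m,"yaw",yaw(i1,i2))
E
```

```text
13.999805987440553 13.84528122105067 13.831471234261869
0.021130276033111402 0.021130089746070366 0.01962645290203231
0.02103616325754834 0.02103597697050731 0.01953234012646925
stop leg width 0.01977292556648254 0.019451485594958167 stop face 0.020778435085619103 yaw 14.364952216188314
```

Both legs measure flush within 1 mm (20 mm expected), and pushing further only raises the force. I'll check that it holds steady, then hand in.

```bash
python3 -m crank '[[0,0,0,0,0,0,0.01],[0,0,0,0,0,0,0.01],[0,0,0,0,0,0,0.01],[0,0,0,0,0,0,0.01],[0,0,0,0,0,0,0.01]]'; python3 f.py; python3 -c "
from workcell import *
print(sign_off())"
```

```text
time: 19.77
position: [0.557, 0.2327, 0.0382]
ee_rot: [-0.12, 0.993, -0.001, -0.003]
ft_force: [-8.4, -7.9, 2.3]
gripper_width: 0.241
grip_force: 49.8
[0.557   0.23266 0.03816] Ftool [10.06 -5.64 -2.21] home err tool [-0.0007 -0.0017 -0.    ]
the job is handed in; nothing more can be done
None
```

The square is flat on the bed, flush to within about 1 mm of the rail and the stop in the last camera measurement, and still gripped by its knob; the arm is pressing about 10 N towards the rail and 6 N towards the stop, and the job was handed in at about 20 s.

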